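Clamp the whetstone in its holder

TASK

Set the one whetstone that is glued to a wooden board (the other stones are bare) gently into the bed of the metal stone holder, flat between the side rails (do not drop it), and let go. Then swing the holder's turnbutton fully across, over the bare end of the board, and after that turn the black clamp knob clockwise until it clicks past its detent and stays locked at its stop. Leave the bare grey stone and the small jar where they are.

Things in the scene. Friction and masses are not known exactly. Their poses are not given: they have to be found in the camera images.
- stone: Whetstone on a board, loose, about 0.5 kg: a wooden board 64 x 190 x 14 mm (x, y, z) with a cream stone 50 x 120 x 30 mm glued centrally on top, so 35 mm of bare board shows at each end; 44 mm high in all. Lies flat. Origin: centre of the underside; y is its long axis. Best gripped across the 50 mm width of the stone. It may lie either way round in the holder.
- holder: Aluminium stone holder fixed to the table; origin under its seat, at table level, y its long axis. Bed (top z = 12 mm) lies between an end stop (face y = -95 mm, top z = 26 mm) and a sliding jaw (face y = +111 mm when open). The knob drives the jaw 15 mm towards the stop, pushing the board home. Side rails, inner faces at x = -37 and +37 mm, stand 8 mm above the bed.
- seat (a point): Where the stone's origin comes to lie, on the bed 12 mm above the table, when the board is against the stop; axes as the holder's. While the jaw is open the stone may lie 0 to 16 mm towards +y of it; the rails leave 5 mm play each side. The turnbutton pivots at x = -75, y = -77.5 mm from here, the knob at x = 0, y = +178 mm.
- turnbutton_grip (a point): Turnbutton's grip point, on its upright pivot axis, 57.5 mm above the table: an upright steel fin 44 mm long, 12 mm thick, from z = 37 to 71.5 mm, on a flat steel wing 16 mm wide and 8 mm thick (underside 29.5 mm above the table, 3.5 mm above the seated board). The point's x axis points along the fin and the wing, which reaches 80 mm from the pivot.
- turnbutton_tip (a point): End of the turnbutton's wing, 80 mm from the pivot, 33.5 mm above the table.
- turnbutton (a joint): Turnbutton angle, rad. 0: wide open, the wing clear of the bed, pointing 1.3 rad clockwise of the holder's +x. 1.3: its stop, the wing pointing along the holder's +x over the bare end of the board that is against the end stop. Grows counter-clockwise seen from above. Light friction, stays where left.
- knob_grip (a point): Clamp knob's grip point, on its upright axis, 50.5 mm above the table: a black plastic bar grip 68 mm long, 14 mm thick, from z = 28.5 to 62.5 mm, on a disc of 31 mm radius. The point's x axis points along the bar.
- knob (a joint): Clamp knob angle, rad. Near 0: open, bar across the holder (along the holder's x). Grows clockwise seen from above. Resistance rises to about 0.25 N m near 0.5, the detent's crest is at 1.0, then it snaps on to its stop at 1.25 (locked) and holds there; let go before the crest and it springs back.
- bare_stone: Grey bare stone without a board, loose, 62 x 190 x 36 mm, beside the other stone; it may swap places with it. To be left alone. Origin: centre of the underside; y is its long axis.
- jar: Small amber jar with black cap, 56 mm wide, 62 mm high. To be left alone. Origin: centre of the underside.
Mind the look-alikes: they are no part of the job. What is shaped like the stone but green or turquoise is not meant.

How it is judged:
On the way, in this order (a step that is already met when the one before it is completed fails the run):
1. the whetstone lies flat in the holder's bed between the rails, stop and jaw, let go (x of stone in the frame of holder between -0.007 and 0.007 m and y of stone in the frame of holder between -0.004 and 0.018 m and z of stone in the frame of holder between 0.009 and 0.015 m and angle between stone's own z axis and vertical below 0.04 rad and angle between the y axis of stone and the y axis of holder, either way round below 0.08 rad and contact force between the fingers and stone below 0.1 N), for 0.2 s.
2. with the stone in place, the turnbutton is swung across over the end of the board (x of stone in the frame of holder between -0.007 and 0.007 m and y of stone in the frame of holder between -0.004 and 0.018 m and z of stone in the frame of holder between 0.009 and 0.015 m and angle between stone's own z axis and vertical below 0.04 rad and angle between the y axis of stone and the y axis of holder, either way round below 0.08 rad and value of joint turnbutton above 1.12 rad), for 0.2 s.
3. with the turnbutton across, the knob is turned past its click (all of step 2 and value of joint knob above 1.17 rad), for 0.2 s.
At the end, for the whole second after the job is handed in: The stone lies flat in the bed (centred within 7 mm across, within 5 mm of its seat against the stop, height within 3 mm, tilt under 0.04 rad, in line within 0.08 rad) and at rest; the turnbutton stands across (over 1.12 rad); the knob rests past its click (over 1.17 rad) (x of stone in the frame of holder between -0.007 and 0.007 m and y of stone in the frame of holder between -0.004 and 0.005 m and z of stone in the frame of holder between 0.009 and 0.015 m and angle between stone's own z axis and vertical below 0.04 rad and angle between the y axis of stone and the y axis of holder, either way round below 0.08 rad and value of joint turnbutton above 1.12 rad and value of joint knob above 1.17 rad and linear speed of stone below 0.02 m/s); the robot touches nothing.
It fails at once if the bare stone or the jar was pushed more than 25 mm (distance of any of bare_stone, jar from where it was at the start of the episode above 0.025 m).
It fails at once if the stone was dropped: let go more than 15 mm above the bed (horizontal distance between stone and holder below 0.15 m and z of stone in the frame of holder above 0.027 m and contact force between anything else and stone below 0.1 N).
It fails at once if the stone was banged on the holder (over 80 N) (contact force between stone and holder above 80 N).
It also fails if it takes over 64 s, if anything falls off the work surface, if the arm or the gripper's body presses on something with over 40 N, if the wrist force passes 120 N, or if a joint passes its speed limit or range.

ROBOT

A 6-joint arm with a two-finger parallel gripper is mounted at the origin on the work surface. World frame = base frame: x ahead of the robot, y to its left, z up, the work surface at z = 0. Lengths are in m, angles in rad, forces in N, time in s.
With the tool pointing down it reaches from about 0.425 to 0.95 m from the base axis. Payload 3.5 kg.
Tool frame: the origin (TCP) lies midway between the tips of the shut fingers; the grasp point (between the pads) lies ctrl.grasp_offset behind it (ctrl.grasp_offset is the distance from the TCP to the grasp point, in m); x points along the fingers, y is the direction in which the jaws open and shut, and the axes are right-handed (so a half turn about x gives the same grasp; the last joint's range is limited). The gripper opens to 85 mm and grips with 20 to 120 N. Pads are 22 mm wide; open, the fingers measure 114 mm over their backs; the gripper's body (76 mm by 85 mm) begins 54 mm behind the grasp point. The pads swing forward as they close: fully open they stand 13 mm farther back than shut.
Start: joints at [-1.45, 0.286, 1.577, -0, 1.279, -0.15], TCP at [0.181, -0.65, 0.231] pointing down, gripper open.
Joint ranges: [-2.77, 2.77], [-0.9, 2.22], [0.21, 2.48], [-1.53, 4.67], [0.24, 2.81], [-2.84, 2.84]. Speed limits (rad/s): [2.79, 2.79, 3.14, 3.14, 3.14, 3.14].

INTERFACE

Orientations are given as a unit quaternion [x, y, z, w].
In Python, from plant import readout, read_camera, sign_off, ctrl gives the robot as it stands.
- The arm moves only by the tool drive_tool, never from a script. Its argument "steps" is a list of rows, each a list of 5 numbers: the shift along the tool's x, y, z in cm, then the turn about the tool's x in degrees, then the opening, from 0 (shut) to 1 (fully open). A call has 1 to 10 rows; each row shifts and turns the commanded pose from where the row before left it, along the tool's axes as they then stand; what a row does not reach is not made up. A row lasts 1/10 s, in which the tool goes at most 50 mm and 8.59 degrees, less where a joint would pass 70% of its speed; a pose out of reach is approached as far as the arm can. A call is refused whole if a number of a shift passes 5 or a number of a turn 8.59, either way. A call with a gripper value outside its range is refused whole. The fingers move at their own pace and stop on an object; "force" is the grip in N (left out, the last holds). Time passes only in rows, so rows that do not move let the fingers close. It gives the time, the measured TCP pose, the force and the opening at its end, in the units of the state.
- readout.get_state(): the state, without advancing time (a new reading comes with each control period).
- read_camera(name): name is "scene" or "top" or "wrist"; returns a dict with "frame" (400x640x3 uint8, red, green, blue), "vertical_fov" (degrees; the focal length in pixels is half the picture's height over the tangent of half this angle, whatever the lens; pixels are square), "cx", "cy" (the principal point, pixels), "k1" (the pictures are not rectified: a ray, as slopes to the right and down, at radius r is drawn at 1 + k1 r^2 times it, then the intrinsics apply), "eye" and "orientation" of the camera in the world. Camera axes: x right, y up, looking along -z (the intrinsics and any distortion apply to the point x, -y, -z); pixel columns grow to the right and rows downward; lengths in m; the calibration is good to about 2 mm. A picture is of the moment at which its call begins. There is no depth.
- sign_off(): hands the job in, once; it reports no verdict.
The state is a dict: "time": time; "qpos": joint angles; "dq": joint speeds; "joint_efforts": joint torques, N m; "eef_pos": TCP position; "tcp_rot": TCP orientation; "contact_force": force on the tool from outside, world axes, zero at the start; "wrist_torque": the same for the moment, N m; "opening": opening from 0.0 (shut) to 1.0 (fully open).
Only numpy, scipy, OpenCV 4.12 (cv2) and the standard library are available. Lean on these libraries where they do the work, as an engineer would, in place of code of your own. Each camera call takes 0.05 s, during which the arm holds its last target. There are 200 camera calls.

## Working session

There is one attempt and no reset: what is moved stays moved. The work goes in short steps, Python scripts to look and compute and a tool call to move; the robot and the scene stay as the last step left them, time stands still between calls to the robot, and variables do not carry over. Pictures are saved under pics/ and viewed, about 8 in all and at most 12, crops included, and the job is handed in when it is done.

Besides the shell and the picture viewer there is one more tool, called after "Request:" as a command line: name --pt "numbers of a row" for each row, then --argument value for the rest. drive_tool: Moves the arm, as the interface text tells. Its arguments: {"type":"object","properties":{"steps":{"type":"array","items":{"type":"array","items":{"type":"number"}}},"force":{"type":"number"}},"required":["steps"]}

```bash
mkdir -p pics
cat > h.py <<'E'
import numpy as np, cv2
from scipy.spatial.transform import Rotation as R
from plant import readout, read_camera, sign_off, ctrl
def cam(n,f=None):
    c=read_camera(n)
    if f: cv2.imwrite('pics/'+f,c['frame'][:,:,::-1])
    return c
def ray(c,u,v):
    f=200/np.tan(np.radians(c['vertical_fov'])/2)
    p=np.array([(u-c['cx'])/f,(v-c['cy'])/f]); q=p.copy()
    for _ in range(30): q=p/(1+c['k1']*(q@q))
    return R.from_quat(c['orientation']).apply([q[0],-q[1],-1])
def onz(c,u,v,z):
    d=ray(c,u,v); e=np.array(c['eye']); return e+d*(z-e[2])/d[2]
def proj(c,P):
    f=200/np.tan(np.radians(c['vertical_fov'])/2)
    x=R.from_quat(c['orientation']).inv().apply(np.array(P)-c['eye']); q=np.array([x[0],-x[1]])/-x[2]
    q=q*(1+c['k1']*(q@q)); return q*f+[c['cx'],c['cy']]
def tool():
    s=readout.get_state(); M=R.from_quat(s['tcp_rot']).as_matrix(); return s,np.array(s['eef_pos']),M
E
python3 - <<'E'
from h import *
import pickle
d={n:cam(n,n+'0.png') for n in('top','scene','wrist')}
pickle.dump(d,open('c0.pkl','wb'))
for n,c in d.items(): print(n,c['eye'],c['orientation'],c['vertical_fov'],c['k1'])
s,p,M=tool();print(p,M,s['opening'],s['contact_force'],ctrl.grasp_offset,s['time'])
a=np.vstack([d['top']['frame'],])
E
```

```text
top [0.22747965 0.03244612 1.54032367] [-0.05911574  0.05314604  0.70928636 -0.70042394] 44.08122629979715 -0.02016940753176431
scene [1.16051405 0.47802617 0.67134604] [0.22053076 0.39798988 0.78395824 0.42235022] 51.92564669720022 -0.10283777286697492
wrist [ 0.2615112  -0.62654866  0.37397525] [-0.12895495  0.09924006 -0.59702577  0.78554584] 60.656778670701584 0.024018953579926592
[ 0.18054559 -0.64988619  0.23023589] [[-2.21638960e-04  2.67553820e-01 -9.63542892e-01]
 [ 1.80820470e-03 -9.63541233e-01 -2.67553776e-01]
 [-9.99998341e-01 -1.80158312e-03 -2.70233798e-04]] 0.9962907917997431 [ 0.44159176 -0.39601464  0.03873182] 0.0187 0.15
```

View pics/top0.png

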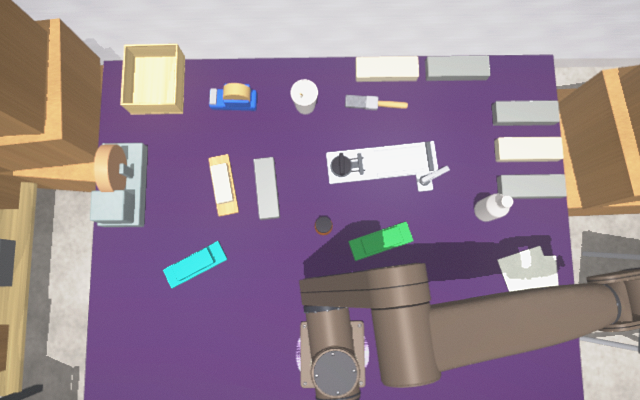

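View pics/scene0.png

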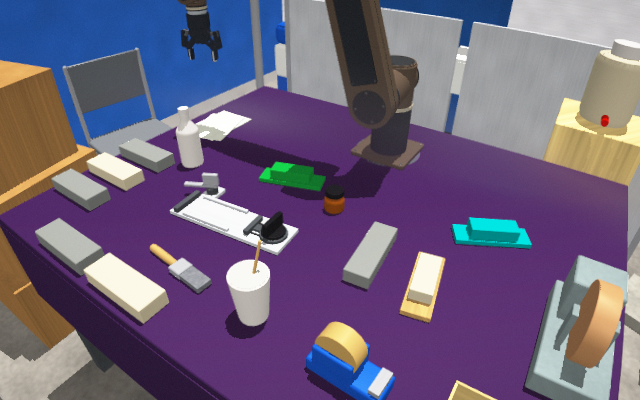

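Candidates: the wood board with cream stone at top (223,184), the green one (381,241), the turquoise one (195,264), the bare grey stone (266,187), and the loose cream/grey bars at the edges. Only (223,184) has a cream stone on a wooden board. I'll confirm that in an enlarged crop and measure it.

Run:
```python
from h import *
import pickle
c=pickle.load(open('c0.pkl','rb'))['top']; im=c['frame']
cr=cv2.resize(im[130:240,195:460][:,:,::-1],None,fx=3,fy=3,interpolation=cv2.INTER_CUBIC); cv2.imwrite('pics/crop1.png',cr)
hsv=cv2.cvtColor(im,cv2.COLOR_RGB2HSV)
def rect(mask,x0,y0,x1,y1,z,name):
    m=np.zeros_like(mask); m[y0:y1,x0:x1]=mask[y0:y1,x0:x1]
    m=cv2.morphologyEx(m,cv2.MORPH_OPEN,np.ones((3,3)))
    k=max(cv2.findContours(m,0,1)[0],key=cv2.contourArea)
    P=np.array([onz(c,*q[0],z)[:2] for q in k]); r=cv2.minAreaRect((P*1000).astype(np.float32))
    print(name,r, cv2.minAreaRect(k)); return r
nonpurple=((hsv[:,:,1]<110)|((hsv[:,:,0]<40))).astype(np.uint8)*255
rect(nonpurple,200,145,246,225,0.014,'board')
cream=cv2.inRange(im,(200,190,170),(255,255,255))
rect(cream,200,145,246,225,0.044,'cream')
rect(nonpurple,248,145,290,230,0.036,'bare')
white=cv2.inRange(im,(150,150,150),(255,255,255))
rect(white,320,130,450,200,0.012,'holder')
for p in[(341,165),(425,179),(323,225)]: print(p,onz(c,*p,0.05))
```

```text
board ((523.4197998046875, 339.75579833984375), (256.90570068359375, 144.07322692871094), 0.6519434452056885) ((222.5, 184.5), (79.0, 45.0), 90.0)
cream ((532.1608276367188, 340.408935546875), (144.43362426757812, 51.80121994018555), 10.829431533813477) ((220.2049560546875, 179.68881225585938), (45.53505325317383, 16.820783615112305), 80.21759033203125)
bare ((506.18402099609375, 192.05747985839844), (128.8264617919922, 259.3686218261719), 89.83075714111328) ((268.5, 187.99996948242188), (40.99999237060547, 81.99998474121094), -0.0)
holder ((562.5453491210938, -183.5803680419922), (157.882080078125, 380.35845947265625), 5.441465377807617) ((387.78656005859375, 169.9165496826172), (48.937644958496094, 120.37034606933594), 83.94580078125)
(341, 165) [ 0.57111021 -0.03411433  0.05      ]
(425, 179) [ 0.52356227 -0.2912053   0.05      ]
(323, 225) [0.38577196 0.0240702  0.05      ]
```

View pics/crop1.png

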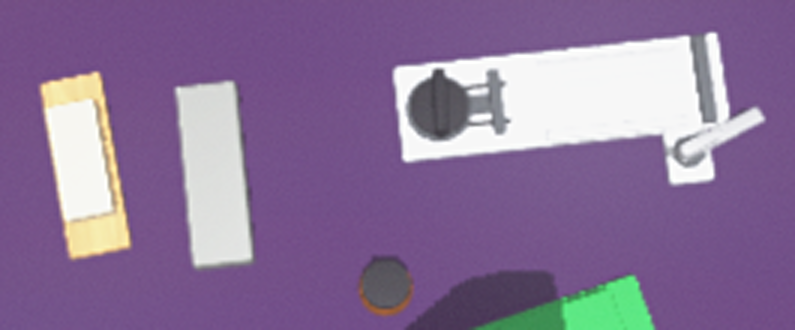

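```bash
cat >> h.py <<'E'
def ang(a,b): d=np.array(b)-a; return np.degrees(np.arctan2(d[1],d[0]))
E
python3 - <<'E'
from h import *
import pickle
c=pickle.load(open('c0.pkl','rb'))['top']
F=lambda x,y,z: onz(c,195+(x+.5)/3-.5,130+(y+.5)/3-.5,z)[:2]
B=[F(*p,.014) for p in[(40,87),(100,73),(130,247),(71,258)]]
print('board',np.mean(B,0),[np.linalg.norm(B[i]-B[(i+1)%4]) for i in range(4)],ang((B[2]+B[3])/2,(B[0]+B[1])/2))
S=[F(*p,.044) for p in[(47,107),(95,98),(115,213),(64,222)]]
print('stone',np.mean(S,0),[np.linalg.norm(S[i]-S[(i+1)%4]) for i in range(4)],ang((S[2]+S[3])/2,(S[0]+S[1])/2))
K=F(437,105,.05);T=F(688,151,.055)
print('knob',K,'tb',T,np.linalg.norm(K-T))
th=ang(T,K)-np.degrees(np.arctan2(255.5,75)); print('holder yaw by points',th)
print('plate edge',ang(F(404,161,.01),F(394,68,.01)),ang(F(717,33,.01),F(394,68,.01))-90)
th=np.radians(th);Rm=np.array([[np.cos(th),-np.sin(th)],[np.sin(th),np.cos(th)]])
print('seat',K-Rm@[0,.178],T-Rm@[-.075,-.0775])
print('stop edge',[Rm.T@(F(*p,.026)-(K-Rm@[0,.178])) for p in[(691,37),(703,35),(707,123),(718,121)]])
E
```

```text
board [0.52077785 0.33707602] [np.float64(0.06514455443456658), np.float64(0.18980045476247723), np.float64(0.06231463532688809), np.float64(0.18671429162581984)] 10.873565580236818
stone [0.52115144 0.33627196] [np.float64(0.050545424548214604), np.float64(0.12316257766790659), np.float64(0.0529315250632806), np.float64(0.12253315214854038)] 10.034612665552142
knob [ 0.57219297 -0.03207712] tb [ 0.51949175 -0.28691303] 0.26022828950597787
holder yaw by points 4.674869705206646
plate edge 5.10857765265211 5.571785356333606
seat [ 0.58670022 -0.20948495] [ 0.58792588 -0.20355825]
stop edge [array([ 0.05301476, -0.0972144 ]), array([ 0.05397424, -0.11008059]), array([-0.04046034, -0.1019151 ]), array([-0.03943177, -0.11362024])]
```

Request:
drive_tool --pt "-0.5 -1.55 -3.75 0 1" --pt "-0.5 -1.55 -3.75 0 1" --pt "-0.5 -1.55 -3.75 0 1" --pt "-0.5 -1.55 -3.75 0 1" --pt "-0.5 -1.55 -3.75 0 1" --pt "-0.5 -1.55 -3.75 0 1" --pt "-0.5 -1.55 -3.75 0 1" --pt "-0.5 -1.55 -3.75 0 1" --pt "-0.5 -1.55 -3.75 0 1" --pt "-0.5 -1.55 -3.75 0 1"

```text
time: 1.15
eef_pos: [0.5015, -0.3993, 0.2812]
tcp_rot: [-0.701, -0.096, 0.701, -0.095]
contact_force: [-0.2, -0.3, 0.1]
opening: 1.002
```

Request:
drive_tool --pt "0 -3.3 -2.3 0 1" --pt "0 -3.3 -2.3 0 1" --pt "0 -3.3 -2.3 0 1" --pt "0 -3.3 -2.3 0 1" --pt "0 -3.3 -2.3 0 1" --pt "0 -3.3 -2.3 0 1" --pt "0 0 0 0 1" --pt "0 0 0 0 1"

```text
time: 1.95
eef_pos: [0.5805, -0.1722, 0.281]
tcp_rot: [-0.7, -0.096, 0.701, -0.096]
contact_force: [-0.5, 0.4, -0.5]
opening: 1.002
```

Run:
```python
from h import *
import pickle
d={'wrist':cam('wrist','w1.png'),'top':cam('top','t1.png')}
pickle.dump(d,open('c1.pkl','wb'))
c=d['wrist']; s,p,M=tool();print(p,M[:,1],s['time'],s['qpos'])
for P in [(.587,-.206,.012),(.572,-.032,.05),(.52,-.287,.055)]: print(proj(c,P))
```

```text
[ 0.58016317 -0.17381835  0.28105248] [ 2.66849526e-01 -9.63738200e-01  1.12818335e-04] 2.05 [-4.58268258e-01  1.00844936e-01  1.70017252e+00 -5.02853479e-04
  1.34095464e+00  8.42520225e-01]
[345.21495817 151.83608013]
[190.77326796 129.53832455]
[396.7291855  231.09476108]
```

View pics/w1.png

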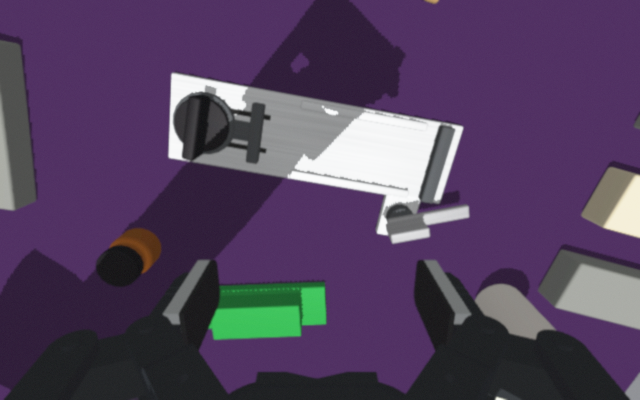

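The wrist view shows the holder clearly: disc centre about (203,123), stop's inner top edge (440,127)–(421,200), plate corners (172,73), (168,158), (462,126), and the fin at (407,226).

Run:
```python
from h import *
import pickle
c=pickle.load(open('c1.pkl','rb'))['wrist']
F=lambda x,y,z: onz(c,x,y,z)[:2]
K=F(203,122,.0285); S1,S2=F(440,127,.026),F(421,200,.026)
print('knob',K,'stop',S1,S2,np.linalg.norm(S1-S2),ang(S2,S1),'dir stop->knob',ang((S1+S2)/2,K)-90,np.linalg.norm(K-(S1+S2)/2))
for z in(.0,.01): print('plate',ang(F(462,126,z),F(172,73,z))-90,ang(F(168,158,z),F(172,73,z)),np.linalg.norm(F(168,158,z)-F(172,73,z)),(F(168,158,z)+F(172,73,z))/2)
print('tb base',F(400,212,.03),'bar top ends',F(198,97,.0625),F(193,158,.0625))
t=np.radians(5.2);y=np.array([-np.sin(t),np.cos(t)]);x=np.array([np.cos(t),np.sin(t)])
print('seat from knob',K-.178*y,'from stop',(S1+S2)/2+.095*y,'from tb',F(400,212,.03)+.075*x+.0775*y)
# deltas to stone
s,p,M=tool(); d=np.array([.521,.3365,0])-p; print(d,M.T@d)
```

```text
knob [ 0.57912676 -0.03734884] stop [ 0.64650187 -0.30057898] [ 0.55686101 -0.3122732 ] 0.0904004391378949 7.43261940904402 dir stop->knob 4.7914638530993585 0.2700208923173642
plate 5.641162712503572 4.900867567270982 0.10279326961654285 [0.56797705 0.0099378 ]
plate 5.641162712503558 4.900867567270982 0.10037358801382665 [0.57017836 0.00620844]
tb base [ 0.53606372 -0.29138225] bar top ends [ 0.60967208 -0.03793029] [ 0.54531357 -0.04285338]
seat from knob [ 0.59525936 -0.21461626] from stop [ 0.59307135 -0.21181707] from tb [ 0.60373102 -0.20740376]
[-0.05916317  0.51031835 -0.28105248] [ 0.28094695 -0.50763266 -0.07933153]
```

Request:
drive_tool --pt "0 -4.2 -0.65 0 1" --pt "0 -4.2 -0.65 0 1" --pt "0 -4.2 -0.65 0 1" --pt "0 -4.2 -0.65 0 1" --pt "0 -4.2 -0.65 0 1" --pt "0 -4.2 -0.65 0 1" --pt "0 -4.2 -0.65 0 1" --pt "0 -4.2 -0.65 0 1" --pt "0 -4.2 -0.65 0 1" --pt "0 -4.2 -0.65 0 1"

```text
time: 3.05
eef_pos: [0.5311, 0.2492, 0.2814]
tcp_rot: [0.701, 0.094, -0.701, 0.095]
contact_force: [-0.3, -0.8, -0.2]
opening: 0.994
```

Request:
drive_tool --pt "2 -4.2 -0.65 0 1" --pt "4 -4.2 -0.65 0 1" --pt "4 0 0 5 1" --pt "3 0 0 0 1" --pt "0 0 0 0 1" --pt "0 0 0 0 1"

```text
time: 3.65
eef_pos: [0.5223, 0.3264, 0.1572]
tcp_rot: [-0.704, -0.064, 0.704, -0.064]
contact_force: [0.7, -0.7, 0.5]
opening: 1.0
```

Run:
```python
from h import *
import pickle
c=cam('wrist','w2.png'); pickle.dump(c,open('c2.pkl','wb')); t=cam('top')
s,p,M=tool();print(p,M[:,1],np.degrees(np.arctan2(M[1,1],M[0,1])),s['time'],s['qpos'])
```

```text
[0.52353757 0.32719127 0.15986593] [ 1.81121049e-01 -9.83460420e-01 -8.76493926e-04] -79.5649314035075 3.75 [ 3.94426047e-01  2.25370895e-01  1.78630037e+00 -6.90207376e-05
  1.12547269e+00  1.78312757e+00]
```

View pics/w2.png

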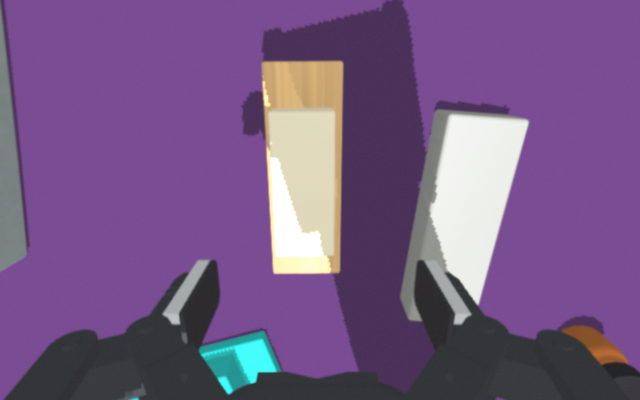

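It is the cream stone on a wooden board, stone top corners (269,110), (334,108), (334,256), (275,258). It lies square between the fingers, with the bare stone to the right.

Run:
```python
from h import *
import pickle
c=pickle.load(open('c2.pkl','rb'))
S=[onz(c,*q,.044)[:2] for q in[(269,110),(334,108),(334,256),(275,258)]]
B=[onz(c,*q,.014)[:2] for q in[(263,62),(343,62),(340,272),(274,272)]]
for Q in(S,B): print(np.mean(Q,0),[np.linalg.norm(Q[i]-Q[(i+1)%4]) for i in range(4)],ang((Q[2]+Q[3])/2,(Q[0]+Q[1])/2))
s,p,M=tool(); print(p,M.T@(np.r_[np.mean(S,0),.018]-p))
```

```text
[0.52083037 0.33796998] [np.float64(0.047595182055276554), np.float64(0.12198388386352596), np.float64(0.0500314396456713), np.float64(0.12240149695571377)] 10.793512584612298
[0.52094241 0.33720833] [np.float64(0.06254052569072405), np.float64(0.1884082949459333), np.float64(0.06340967440832067), np.float64(0.18832004599129154)] 10.849199975018797
[0.52353757 0.32719127 0.15986593] [ 0.14187115 -0.01096642  0.00132902]
```

Request:
drive_tool --pt "0 -1.1 0.1 0 1" --pt "3 0 0 0 1" --pt "3 0 0 0 1" --pt "3 0 0 0 1" --pt "2 0 0 0 1" --pt "1 0 0 0 1" --pt "0 0 0 0 1" --pt "0 0 0 0 1" --pt "0 0 0 0 1"

```text
time: 4.65
eef_pos: [0.5199, 0.3388, 0.0392]
tcp_rot: [0.705, 0.065, -0.703, 0.064]
contact_force: [-0.4, 0.6, 1.2]
opening: 1.004
```

Request:
drive_tool --pt "1 0 0 0 1" --pt "1.1 0 0 0 1" --pt "0 0 0 0 1" --pt "0 0 0 0 0.7" --pt "0 0 0 0 0.4" --pt "0 0 0 0 0.4" --pt "0 0 0 0 0.4" --pt "0 0 0 0 0.4" --pt "0 0 0 0 0.4" --force 60

```text
time: 5.55
eef_pos: [0.5192, 0.3381, 0.0168]
tcp_rot: [0.705, 0.065, -0.704, 0.065]
contact_force: [1.3, -0.7, 3.2]
opening: 0.574
```

Request:
drive_tool --pt "-0.5 0 0 0 0.4" --pt "-1 0 0 0 0.4" --pt "-2 0 0 0 0.4" --pt "-3 0 0 0 0.4" --pt "-3 0 0 0 0.4" --pt "-3 0 0 0 0.4" --pt "-2 0 0 0 0.4" --pt "0 0 0 0 0.4"

```text
time: 6.35
eef_pos: [0.52, 0.3391, 0.165]
tcp_rot: [0.706, 0.066, -0.702, 0.064]
contact_force: [0.9, 1.1, -4.4]
opening: 0.573
```

Request:
drive_tool --pt "0 0 0 -8.47 0.4" --pt "0 0 0 -8.47 0.4" --pt "0 0 0 -8.47 0.4" --pt "0 0 0 -8.47 0.4" --pt "0 0 0 -8.47 0.4" --pt "0 0 0 -8.47 0.4" --pt "0 0 0 -8.47 0.4" --pt "0 0 0 -8.47 0.4" --pt "0 0 0 -8.47 0.4" --pt "0 0 0 -8.47 0.4"

```text
time: 7.35
eef_pos: [0.5169, 0.3375, 0.1582]
tcp_rot: [0.474, 0.524, -0.477, 0.523]
contact_force: [-0.2, -0.2, -5.0]
opening: 0.57
```

Request:
drive_tool --pt "0 0.1 2 0 0.4" --pt "0 0.2 4 0 0.4" --pt "0 0.2 4 0 0.4" --pt "0 0.2 4 0 0.4" --pt "0 0.2 4 0 0.4" --pt "0 0.2 4 0 0.4" --pt "0 0.2 4 0 0.4" --pt "0 0.2 4 0 0.4" --pt "0 0.2 4 0 0.4" --pt "0 0.2 4 0 0.4"

```text
time: 8.35
eef_pos: [0.5704, -0.0397, 0.1586]
tcp_rot: [0.476, 0.524, -0.477, 0.521]
contact_force: [-0.3, 0.7, -4.6]
opening: 0.574
```

Request:
drive_tool --pt "0 0.2 4 0 0.4" --pt "0 0.2 4 0 0.4" --pt "0 0.15 4 0 0.4" --pt "0 0 3 0 0.4" --pt "0 0 1.7 0 0.4" --pt "0 0 0 0 0.4" --pt "0 0 0 0 0.4" --pt "0 0 0 0 0.4"

```text
time: 9.15
eef_pos: [0.5922, -0.2027, 0.1602]
tcp_rot: [0.476, 0.523, -0.476, 0.522]
contact_force: [-0.5, 0.7, -4.3]
opening: 0.571
```

Run:
```python
from h import *
import pickle
c=cam('wrist','w3.png');t=cam('scene','s3.png'); pickle.dump((c,t),open('c3.pkl','wb'))
s,p,M=tool();print(p,M[:,1],np.degrees(np.arctan2(M[1,1],M[0,1])),s['time'],M.T@(np.array([.593,-.204,.03])-p))
```

```text
[ 0.59252797 -0.20286411  0.1607524 ] [ 9.95702308e-01  9.26101264e-02 -5.28509623e-04] 5.313784395585356 9.25 [0.13075127 0.00043391 0.00127259]
```

View pics/w3.png

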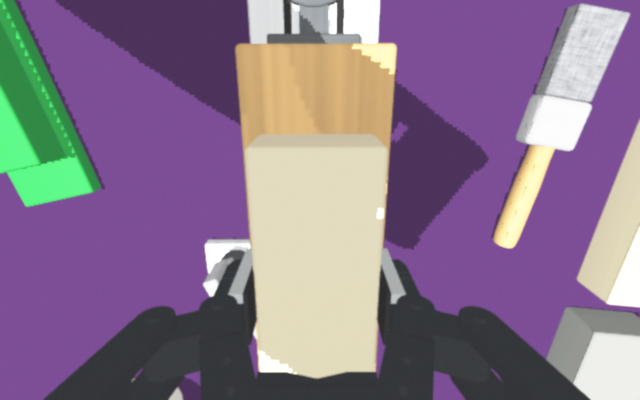

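Run:
```python
from h import *
import pickle
c,_=pickle.load(open('c3.pkl','rb')); s,p,M=tool()
f=lambda u,v,z: np.round(M.T@(onz(c,u,v,z)-p)*1000,1)
print('board',f(238,45,.158),f(396,45,.158))
print('stone',f(248,140,.188),f(387,140,.188))
for z in(.006,.010): print('plate',f(249,10,z),f(380,10,z), 'w',f(249,40,z))
print('jaw',f(266,38,.026),f(360,38,.026))
print('plate corner tb',f(206,240,.01),onz(c,206,240,.01))
```

```text
board [  2.8 -29.7 -95.9] [  2.8  32.2 -95.8]
stone [-27.2 -22.3 -63.9] [-27.2  25.  -63.8]
plate [ 154.9  -51.3 -132.8] [ 154.8   50.2 -132.8] w [ 154.9  -52.7 -111.7]
plate [ 150.9  -50.6 -132.2] [ 150.8   49.5 -132.1] w [ 150.9  -52.  -111.3]
jaw [ 134.9  -36.5 -111.2] [ 134.8   33.2 -111.2]
plate corner tb [ 150.8 -104.1   62.7] [ 0.49458938 -0.27478923  0.01      ]
```

Request:
drive_tool --pt "1 -0.15 0 0 0.4" --pt "3 0 0 0 0.4" --pt "3 0 0 0 0.4" --pt "2.5 0 0 0 0.4" --pt "1.5 0 0 0 0.4" --pt "0.8 0 0 0 0.4" --pt "0.2 0 0 0 0.4" --pt "0 0 0 0 0.4" --pt "0 0 0 0 0.4"

```text
time: 10.15
eef_pos: [0.5923, -0.2052, 0.0428]
tcp_rot: [0.477, 0.521, -0.476, 0.523]
contact_force: [0.2, 1.2, -5.1]
opening: 0.573
```

Run:
```python
from h import *
import pickle
c=cam('scene');t=cam('wrist')
a=cv2.resize(c['frame'][165:260,160:310][:,:,::-1],None,fx=5,fy=5,interpolation=cv2.INTER_CUBIC)
cv2.imwrite('pics/s4.png',a); print(a.shape); print(tool()[:2])
```

```text
(475, 750, 3)
({'time': 10.25, 'qpos': array([-4.95142982e-01,  3.94087514e-01,  1.81452211e+00,  3.50572752e-05,
        9.30200313e-01, -5.86180168e-01]), 'dq': array([0.00033233, 0.00249332, 0.00613764, 0.00158234, 0.00101755,
       0.0012194 ]), 'joint_efforts': array([ 1.07390192e-02, -4.22563934e+01, -2.61749983e+01,  1.18266875e-03,
       -3.02356246e-03,  1.08515104e-05]), 'eef_pos': array([ 0.59213971, -0.20508289,  0.04260435]), 'tcp_rot': array([ 0.4769837 ,  0.52127594, -0.47648763,  0.52318016]), 'contact_force': array([-0.02383694, -0.70111698, -5.03710117]), 'wrist_torque': array([-0.04941984, -0.0162325 , -0.05165521]), 'opening': 0.5743418548885777}, array([ 0.59213971, -0.20508289,  0.04260435]))
```

View pics/s4.png

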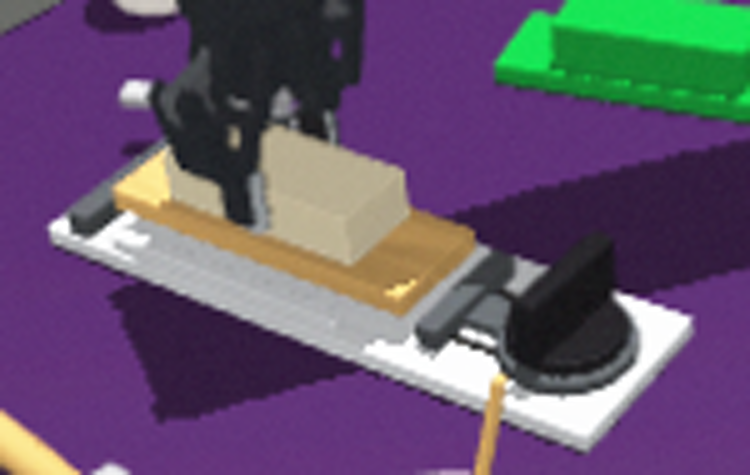

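The crop shows the board just above the bed, between the rails, with gaps to both the stop (left) and the jaw (around 440,310). I'll lower it gently.

Request:
drive_tool --pt "0.4 0 0 0 0.4" --pt "0.4 0 0 0 0.4" --pt "0.2 0 0 0 0.4" --pt "0.1 0 0 0 0.4" --pt "0.1 0 0 0 0.4" --pt "0 0 0 0 0.4" --pt "0 0 0 0 0.4"

```text
time: 10.95
eef_pos: [0.5913, -0.2046, 0.0291]
tcp_rot: [0.477, 0.522, -0.477, 0.522]
contact_force: [0.4, 0.4, -4.7]
opening: 0.573
```

Request:
drive_tool --pt "0.1 0 0 0 0.4" --pt "0.1 0 0 0 0.4" --pt "0.05 0 0 0 0.4" --pt "0 0 0 0 0.4" --pt "0 0 0 0 0.4"

```text
time: 11.45
eef_pos: [0.5914, -0.2047, 0.0288]
tcp_rot: [0.477, 0.522, -0.477, 0.522]
contact_force: [-4.4, 2.3, 6.1]
opening: 0.574
```

Request:
drive_tool --pt "0 0 0 0 0.65" --pt "0 0 0 0 0.75" --pt "0 0 0 0 0.85" --pt "0 0 0 0 0.85" --pt "-0.5 0 0 0 0.85" --pt "-2 0 0 0 0.85" --pt "-3 0 0 0 0.85" --pt "-3 0 0 0 0.85" --pt "-3 0 0 0 0.85" --pt "0 0 0 0 0.85"

```text
time: 12.45
eef_pos: [0.5943, -0.2062, 0.1479]
tcp_rot: [0.478, 0.518, -0.476, 0.526]
contact_force: [0.2, -0.1, 0.1]
opening: 0.852
```

Request:
drive_tool --pt "-2 0 -3 0 0.85" --pt "-2 0 -3 0 0.85" --pt "0 0 0 0 0.85" --pt "0 0 0 0 0.85"

```text
time: 12.85
eef_pos: [0.5857, -0.1445, 0.1815]
tcp_rot: [0.476, 0.522, -0.476, 0.523]
contact_force: [-0.3, 0.0, -0.7]
opening: 0.847
```

Run:
```python
from h import *
import pickle
c=cam('wrist','w5.png');t=cam('scene');pickle.dump(c,open('c5.pkl','wb'))
a=cv2.resize(t['frame'][165:260,160:310][:,:,::-1],None,fx=4,fy=4); 
b=np.zeros((400,600,3),np.uint8); b[:380]=a
cv2.imwrite('pics/w5.png',cv2.resize(np.hstack([c['frame'][:,:,::-1]]),None,fx=1.25,fy=1.25)); cv2.imwrite('pics/s5.png',a)
s,p,M=tool();print(p,M[:,1],s['time'])
```

```text
[ 0.58513824 -0.14517308  0.18019348] [ 0.99588984  0.09055478 -0.00180359] 12.95
```

View pics/w5.png

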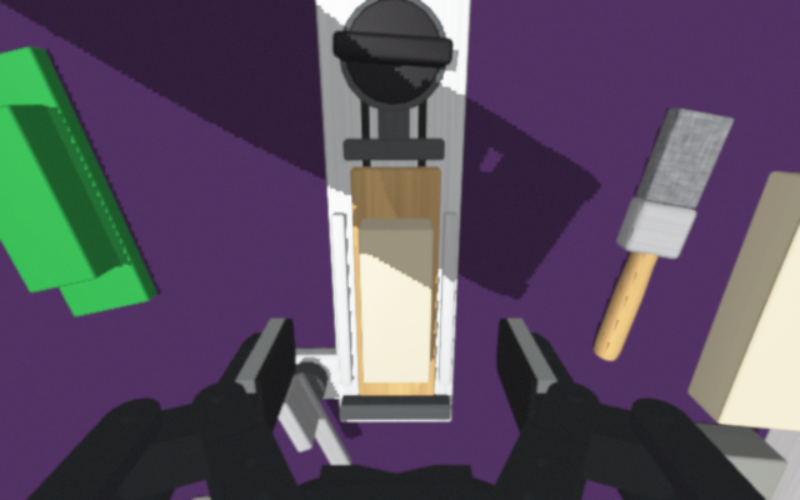

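The stone lies between the rails with gaps to the jaw and the stop. In the 1.25x picture the knob disc centre is near (393,54), the stop edge is at row 396 and the pivot disc near (313,377).

Run:
```python
from h import *
import pickle
c=pickle.load(open('c5.pkl','rb')); F=lambda x,y,z: onz(c,(x+.5)/1.25-.5,(y+.5)/1.25-.5,z)[:2]
K=F(393.5,54,.0285); S=(F(341,397,.026)+F(450,397,.026))/2; J=(F(345,160,.026)+F(443,158,.026))/2
print('K',K,'S',S,'J',J,'K-S',np.linalg.norm(K-S),ang(S,K)-90,ang(S,J)-90)
print('rails',[F(*q,.02) for q in[(344,214),(446,214),(353,380),(439,380)]])
B=[F(*q,.026) for q in[(351,168),(440,168)]]; print('board end',np.mean(B,0),'K-B',K-np.mean(B,0))
print('knob bar top',F(334,42,.0625),F(452,52,.0625))
t=np.radians(5.2);y=np.array([-np.sin(t),np.cos(t)]);x=np.array([np.cos(t),np.sin(t)])
s1=K-.178*y;s2=S+.095*y
print(s1,s2,'tb pred',s1-.075*x-.0775*y,s2-.075*x-.0775*y,'tb seen',F(313,377,.033),F(313,377,.037))
```

```text
K [ 0.57565032 -0.03595266] S [ 0.60129699 -0.29975553] J [ 0.58196158 -0.10201746] K-S 0.26504660687142445 5.552792666463532 5.584796547932427
rails [array([ 0.54893732, -0.14628867]), array([ 0.62392714, -0.13936461]), array([ 0.56435589, -0.29070895]), array([ 0.6367991 , -0.28404464])]
board end [ 0.58359413 -0.10811069] K-B [-0.00794381  0.07215803]
knob bar top [ 0.54245376 -0.03579441] [ 0.6086989  -0.03474965]
[ 0.59178292 -0.21322009] [ 0.5926869  -0.20514651] tb pred [ 0.52411562 -0.29719857] [ 0.52501959 -0.289125  ] tb seen [ 0.53268019 -0.28091733] [ 0.53331574 -0.27790071]
```

Request:
drive_tool --pt "0 -1.8 3.55 0 0.5" --pt "0 -1.8 3.55 0 0.5" --pt "0 -1.8 3.55 0 0.5" --pt "0 -1.8 3.55 0 0.5" --pt "1 0 0 -7.8 0.5" --pt "1 0 0 -7.8 0.5" --pt "0 0 0 0 0.5" --pt "0 0 0 0 0.5" --pt "0 0 0 0 0.5"

```text
time: 13.85
eef_pos: [0.527, -0.293, 0.1616]
tcp_rot: [0.402, 0.582, -0.402, 0.582]
contact_force: [0.3, -0.8, 0.1]
opening: 0.5
```

Run:
```python
from h import *
import pickle
c=cam('wrist','w6.png');pickle.dump(c,open('c6.pkl','wb'))
s,p,M=tool();print(p,M[:,1],np.degrees(np.arctan2(M[1,1],M[0,1])),s['time'],s['qpos'])
```

```text
[ 0.527182   -0.29291003  0.1619231 ] [9.35183371e-01 3.54163788e-01 2.73434927e-04] 20.742204375838433 13.9 [-6.75223501e-01  1.95048028e-01  1.81808420e+00 -4.16785207e-05
  1.12785905e+00 -1.03722534e+00]
```

View pics/w6.png

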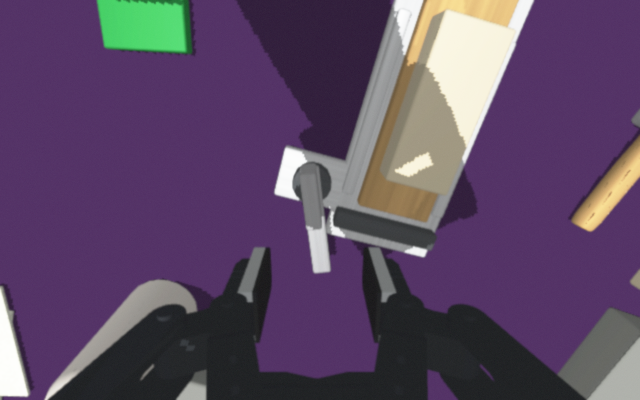

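Run:
```python
from h import *
import pickle
c=pickle.load(open('c6.pkl','rb')); im=c['frame']
cv2.imwrite('pics/w6c.png',cv2.resize(im[140:280,260:400][:,:,::-1],None,fx=4,fy=4,interpolation=cv2.INTER_CUBIC))
s,p,M=tool(); f=lambda u,v,z: np.round(M.T@(onz(c,u,v,z)-p)*1000,1)
print('fin top ends',f(309,166,.0715),f(315,227,.0715),'tip',f(321,272,.0375),'disc',f(312,183,.030))
```

```text
fin top ends [ 90.4  -3.9 -24.3] [90.4  0.3 22.7] tip [124.5   5.4  82.3] disc [131.9  -2.4   1. ]
```

View pics/w6c.png

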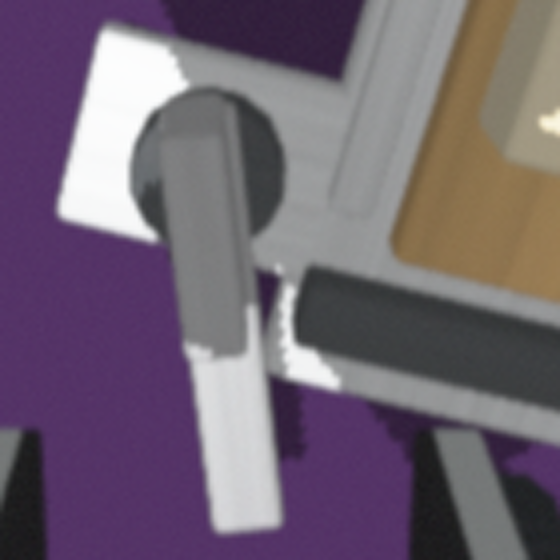

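Request:
drive_tool --pt "0 -0.25 0.2 0 0.5" --pt "2 0 0 -5.6 0.5" --pt "3 0 0 0 0.5" --pt "3 0 0 0 0.5" --pt "2 0 0 0 0.5" --pt "1 0 0 0 0.5" --pt "0.5 0 0 0 0.5" --pt "0.5 0 0 0 0.5" --pt "0 0 0 0 0.5" --pt "0 0 0 0 0.5"

```text
time: 14.9
eef_pos: [0.5259, -0.296, 0.0426]
tcp_rot: [0.372, 0.6, -0.373, 0.602]
contact_force: [0.4, -0.6, -0.8]
opening: 0.5
```

Request:
drive_tool --pt "0 0 0 0 0.3" --pt "0 0 0 0 0.2" --pt "0 0 0 0 0.1" --pt "0 0 0 0 0.05" --pt "0 0 0 0 0.05" --pt "0 0 0 0 0.05" --pt "0 0 0 0 0.05" --force 25

```text
time: 15.6
eef_pos: [0.5236, -0.2966, 0.0423]
tcp_rot: [0.371, 0.602, -0.373, 0.6]
contact_force: [-7.7, -1.8, 5.1]
opening: 0.135
```

Request:
drive_tool --pt "0 -0.15 0 0 0.05" --pt "0 0 0 -6 0.05" --pt "0 0 0 -8 0.05" --pt "0 0 0 -8 0.05" --pt "0 0 0 -8 0.05" --pt "0 0 0 -8 0.05" --pt "0 0 0 0 0.05"

```text
time: 16.3
eef_pos: [0.5229, -0.2974, 0.0424]
tcp_rot: [0.155, 0.691, -0.156, 0.689]
contact_force: [-6.7, -2.9, 4.5]
opening: 0.132
```

Request:
drive_tool --pt "0 0 0 -8 0.05" --pt "0 0 0 -8 0.05" --pt "0 0 0 -7 0.05" --pt "0 0 0 -6 0.05" --pt "0 0 0 0 0.05" --pt "0 0 0 0 0.05" --pt "0 0 0 0 0.05"

```text
time: 17.0
eef_pos: [0.5227, -0.2982, 0.0424]
tcp_rot: [-0.023, 0.708, 0.02, 0.706]
contact_force: [-6.8, -5.3, 4.6]
opening: 0.137
```

Run:
```python
from h import *
s,p,M=tool();print(p,np.degrees(np.arctan2(M[1,1],M[0,1])),s['contact_force'],s['wrist_torque'],s['qpos'],s['time'])
```

```text
[ 0.52270415 -0.29821569  0.04239354] 93.48474636830906 [-6.83725395 -5.31292246  4.62005413] [-0.65293785  0.94037431  0.04360233] [-0.68517217  0.34967364  1.87548826 -0.00526208  0.91652893 -2.31358184] 17.0
```

Request:
drive_tool --pt "0 0 0 0 0.3" --pt "0 0 0 0 0.45" --pt "0 0 0 0 0.45" --pt "-1 0 0 0 0.45" --pt "-3 0 0 0 0.45" --pt "-4 0 0 0 0.45" --pt "-4 0 0 0 0.5" --pt "0 2.5 0.7 0 0.5" --pt "0 4 1 0 0.5" --pt "0 4 1 0 0.5"

```text
time: 18.0
eef_pos: [0.5452, -0.189, 0.1631]
tcp_rot: [-0.021, 0.706, 0.02, 0.708]
contact_force: [0.3, 1.5, -0.6]
opening: 0.5
```

Request:
drive_tool --pt "0 4 1.1 0 0.5" --pt "0 4 1.1 0 0.5" --pt "0 4 1.1 0 0.5" --pt "0 3.3 1 0 0.5" --pt "0 0 0 0 0.5" --pt "0 0 0 0 0.5" --pt "0 0 0 0 0.5"

```text
time: 18.7
eef_pos: [0.5784, -0.0352, 0.1619]
tcp_rot: [-0.021, 0.707, 0.021, 0.707]
contact_force: [0.7, 0.2, -0.6]
opening: 0.504
```

Run:
```python
from h import *
import pickle
c=cam('wrist');t=cam('top');pickle.dump((c,t),open('c7.pkl','wb'))
a=cv2.resize(t['frame'][120:210,310:460][:,:,::-1],(500,300),interpolation=cv2.INTER_CUBIC)
b=np.hstack([c['frame'][0:300,100:400][:,:,::-1],a]); cv2.imwrite('pics/w7.png',b)
s,p,M=tool();print(p,np.degrees(np.arctan2(M[1,1],M[0,1])),s['time'],s['qpos'],s['contact_force'])
```

```text
[ 0.57835024 -0.03569149  0.16172014] 93.31917558970308 18.8 [-2.36585033e-01  1.45086725e-01  1.87582500e+00 -1.83281463e-04
  1.12051124e+00 -1.86523216e+00] [-0.47072449  0.46951704 -1.11073611]
```

View pics/w7.png

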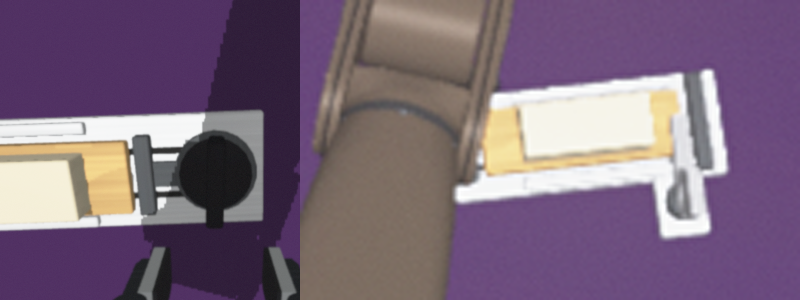

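The turnbutton now lies across the board end, with the wing along the holder's x at right (680,150). The knob bar is dark, so I'll brighten a crop.

Run:
```python
from h import *
import pickle
c,_=pickle.load(open('c7.pkl','rb')); im=c['frame'][110:240,260:380][:,:,::-1]
b=(255*np.clip(im/255.,0,.35)/.35).clip(0,255); b=(255*(b/255)**.6).astype(np.uint8)
cv2.imwrite('pics/w7c.png',cv2.resize(b,None,fx=4,fy=4,interpolation=cv2.INTER_CUBIC))
s,p,M=tool(); f=lambda u,v,z: np.round(M.T@(onz(c,u,v,z)-p)*1000,1)
print('disc',f(316.5,171,.0285),'bar low end',f(315,222,.0625))
```

```text
disc [133.2   1.7  -6.7] bar low end [99.2  0.6 24.9]
```

View pics/w7c.png

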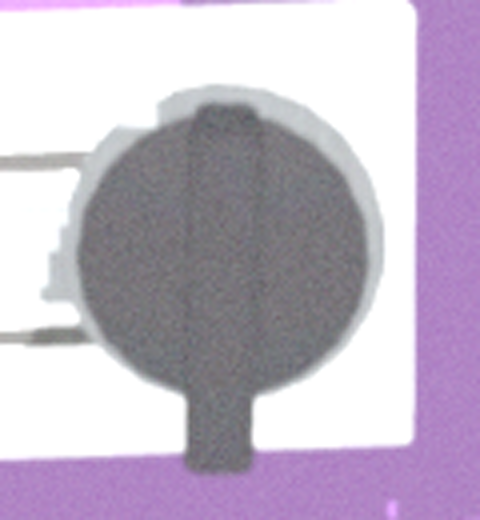

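Run:
```python
from h import *
import pickle
c,_=pickle.load(open('c7.pkl','rb'))
s,p,M=tool(); f=lambda u,v,z: np.round(M.T@(onz(c,u,v,z)-p)*1000,1)
print('disc',f(316,172.5,.0285),'bar ends',f(315,227.5,.0625),f(316.5,136,.0625),f(316.5,142,.0625))
```

```text
disc [133.2   1.3  -5.4] bar ends [99.2  0.6 29.6] [ 99.2   1.7 -41.6] [ 99.2   1.7 -37.3]
```

Request:
drive_tool --pt "0 0.1 -0.4 1 0.5" --pt "3 0 0 0 0.5" --pt "3 0 0 0 0.5" --pt "3 0 0 0 0.5" --pt "2 0 0 0 0.5" --pt "1 0 0 0 0.5" --pt "0.6 0 0 0 0.5" --pt "0 0 0 0 0.5" --pt "0 0 0 0 0.5"

```text
time: 19.7
eef_pos: [0.5753, -0.0341, 0.0368]
tcp_rot: [-0.015, 0.706, 0.015, 0.708]
contact_force: [1.2, 0.3, -0.6]
opening: 0.5
```

Request:
drive_tool --pt "0 0 0 0 0.3" --pt "0 0 0 0 0.2" --pt "0 0 0 0 0.1" --pt "0 0 0 0 0.05" --pt "0 0 0 0 0.05" --pt "0 0 0 0 0.05" --pt "0 0 0 0 0.05" --force 80

```text
time: 20.4
eef_pos: [0.5755, -0.0363, 0.0372]
tcp_rot: [-0.017, 0.706, 0.014, 0.708]
contact_force: [-2.1, -7.1, 2.3]
opening: 0.147
```

Request:
drive_tool --pt "0 -0.2 0 0 0.05" --pt "0 0 0 5 0.05" --pt "0 0 0 6 0.05" --pt "0 0 0 7 0.05" --pt "0 0 0 7 0.05" --pt "0 0 0 7 0.05" --pt "0 0 0 7 0.05"

```text
time: 21.1
eef_pos: [0.5753, -0.0373, 0.0372]
tcp_rot: [0.222, 0.67, -0.224, 0.672]
contact_force: [-2.5, -6.2, 4.8]
opening: 0.149
```

Request:
drive_tool --pt "0 0 0 7 0.05" --pt "0 0 0 7 0.05" --pt "0 0 0 7 0.05" --pt "0 0 0 6 0.05" --pt "0 0 0 5 0.05" --pt "0 0 0 3 0.05" --pt "0 0 0 0 0.05" --pt "0 0 0 0 0.05"

```text
time: 21.9
eef_pos: [0.5747, -0.0378, 0.0372]
tcp_rot: [0.406, 0.576, -0.411, 0.579]
contact_force: [-2.6, -4.1, 6.4]
opening: 0.148
```

Run:
```python
from h import *
s,p,M=tool();print(p,np.degrees(np.arctan2(M[1,1],M[0,1])),s['contact_force'],s['wrist_torque'],s['opening'],s['time'])
```

```text
[ 0.57473172 -0.03779703  0.03723307] 19.38439817857527 [-2.56890624 -4.14605458  6.44224283] [-0.77463826  0.45369751  2.54818391] 0.14810315221098228 21.9
```

Request:
drive_tool --pt "0 0 0 -1 0.05" --pt "0 0 0 0 0.3" --pt "0 0 0 0 0.5" --pt "0 0 0 0 0.5" --pt "-1 0 0 0 0.5" --pt "-3 0 0 0 0.5" --pt "-4 0 0 0 0.5" --pt "-4 0 0 0 0.5" --pt "0 0 0 0 0.5" --pt "0 0 0 0 0.5"

```text
time: 22.9
eef_pos: [0.5754, -0.0358, 0.1577]
tcp_rot: [0.409, 0.576, -0.408, 0.578]
contact_force: [-0.2, 0.1, -0.5]
opening: 0.5
```

Request:
drive_tool --pt "-3 3 -3 0 0.5" --pt "-3 3 -3 0 0.5" --pt "-2 3 -3 0 0.5" --pt "0 0 0 0 0.5" --pt "0 0 0 0 0.5" --pt "0 0 0 0 0.5"

```text
time: 23.5
eef_pos: [0.6266, 0.0756, 0.2306]
tcp_rot: [0.408, 0.578, -0.41, 0.576]
contact_force: [0.7, 1.0, -0.4]
opening: 0.501
```

Run:
```python
from h import *
import pickle
t=cam('scene');c=cam('wrist');pickle.dump((c,t),open('c8.pkl','wb'))
a=cv2.resize(t['frame'][165:260,160:310][:,:,::-1],(474,300),interpolation=cv2.INTER_CUBIC)
w=cv2.resize(c['frame'][:,:,::-1],(474,296)); w=(255*(w/255.)**.5).astype(np.uint8)
cv2.imwrite('pics/w8.png',np.vstack([a,w])); s,p,M=tool(); print(p,s['contact_force'])
```

```text
[0.62679118 0.07511744 0.23105805] [ 0.29549134 -0.20998147  0.02425437]
```

```bash
cat > prof.py <<'E'
from h import *
def prof(c,im,K=(.5755,-.037),yaw=5.4):
    t=np.radians(yaw);X=np.array([np.cos(t),np.sin(t)]);Y=np.array([-np.sin(t),np.cos(t)])
    for xo in(-.022,.022):
        print('x',xo,[(d,)+tuple(int(v) for v in im[tuple(np.round(proj(c,np.r_[np.array(K)+xo*X-d*Y*.001,.026])).astype(int)[::-1])]) for d in range(54,106,2)])
    print('ring',[(a,int(im[tuple(np.round(proj(c,np.r_[np.array(K)+.0335*(X*np.cos(np.radians(a))+Y*np.sin(np.radians(a))),.0625])).astype(int)[::-1])].max())) for a in range(-180,180,8)])
E
python3 - <<'E'
from prof import *; import pickle
c,t=pickle.load(open('c8.pkl','rb'))
c5=pickle.load(open('c5.pkl','rb'))
print(proj(c,[.5755,-.037,.03]),proj(t,[.5755,-.037,.03]))
print('BEFORE (w5)');prof(c5,c5['frame']);print('NOW');prof(c,c['frame'])
E
```

```text
[239.30648992 240.3625515 ] [272.72461076 229.13678114]
BEFORE (w5)
x -0.022 [(54, 58, 59, 62), (56, 60, 60, 63), (58, 61, 62, 63), (60, 58, 61, 62), (62, 61, 62, 64), (64, 56, 58, 60), (66, 102, 103, 104), (68, 133, 135, 135), (70, 132, 121, 109), (72, 129, 106, 71), (74, 136, 112, 76), (76, 134, 110, 74), (78, 136, 111, 74), (80, 135, 111, 75), (82, 136, 110, 75), (84, 135, 110, 74), (86, 134, 108, 74), (88, 134, 108, 74), (90, 135, 109, 74), (92, 135, 110, 75), (94, 134, 108, 73), (96, 133, 108, 73), (98, 135, 110, 74), (100, 133, 108, 72), (102, 134, 109, 74), (104, 135, 111, 75)]
x 0.022 [(54, 60, 63, 64), (56, 58, 60, 62), (58, 58, 61, 62), (60, 59, 62, 64), (62, 56, 59, 61), (64, 58, 60, 61), (66, 74, 75, 76), (68, 88, 90, 89), (70, 97, 94, 90), (72, 126, 102, 68), (74, 136, 111, 74), (76, 138, 113, 76), (78, 137, 112, 76), (80, 137, 112, 77), (82, 137, 111, 77), (84, 137, 112, 76), (86, 136, 111, 76), (88, 135, 111, 75), (90, 135, 110, 76), (92, 135, 110, 75), (94, 136, 111, 77), (96, 136, 110, 74), (98, 134, 109, 72), (100, 134, 110, 74), (102, 133, 108, 72), (104, 133, 108,
[... 1413 characters left out ...]
86, 40, 43, 45), (88, 41, 43, 46), (90, 40, 42, 45), (92, 41, 42, 46), (94, 40, 43, 46), (96, 39, 41, 43), (98, 41, 42, 44), (100, 39, 43, 45), (102, 40, 43, 44), (104, 40, 43, 45)]
ring [(-180, 254), (-172, 254), (-164, 254), (-156, 254), (-148, 254), (-140, 254), (-132, 254), (-124, 254), (-116, 240), (-108, 78), (-100, 113), (-92, 111), (-84, 44), (-76, 46), (-68, 55), (-60, 140), (-52, 141), (-44, 140), (-36, 136), (-28, 57), (-20, 37), (-12, 38), (-4, 36), (4, 35), (12, 38), (20, 45), (28, 117), (36, 59), (44, 59), (52, 60), (60, 60), (68, 48), (76, 33), (84, 29), (92, 29), (100, 53), (108, 52), (116, 50), (124, 63), (132, 92), (140, 175), (148, 254), (156, 254), (164, 254), (172, 254)]
```

Run:
```python
from h import *
t=cam('top'); im=t['frame']; P=np.array([.5245,-.2965])
for a in(-60,-30,-10,0,5,10,20): 
    d=np.array([np.cos(np.radians(a)),np.sin(np.radians(a))])
    print(a,[im[tuple(np.round(proj(t,np.r_[P+d*r,.0375])).astype(int)[::-1])].tolist() for r in(.05,.06,.07)])
s,p,M=tool();print(p,s['contact_force'],s['time']); sign_off()
```

```text
-60 [[108, 76, 125], [110, 77, 126], [108, 75, 126]]
-30 [[155, 157, 163], [247, 248, 248], [233, 234, 238]]
-10 [[213, 188, 143], [132, 123, 112], [121, 124, 130]]
0 [[224, 224, 228], [227, 226, 230], [230, 230, 232]]
5 [[226, 226, 230], [224, 225, 229], [225, 226, 229]]
10 [[197, 194, 195], [214, 214, 218], [187, 178, 175]]
20 [[238, 208, 145], [232, 220, 189], [246, 245, 237]]
[0.62702411 0.07507617 0.23148916] [-0.23941406  0.32121543 -0.51648478] 23.65
the job is handed in; nothing more can be done
```

The job is handed in, at about 24 s of the 64 s allowed. I placed the cream stone on its wooden board in the holder bed and let it go. I then swung the turnbutton across the board end and turned the black knob clockwise about 73° to its stop.

- **Stone:** A picture right after release showed it flat between the rails, with gaps to both the stop and the jaw.
- **Knob:** In the wrist camera after letting go, the jaw had moved about 15 mm and lay against the board. The bar stood at about 72° clockwise, so I take it as locked.
- **Turnbutton:** The last top view showed the wing pointing at about 0–10° (holder axis about 5°), with the board end beneath it.
- **Arm:** It was clear of everything, with close to zero force.

**Failed or disagreed:**
- My last picture was refused because the 12-picture limit was reached, so the final checks on the jaw, bar and wing are pixel samples only, not a viewed image.
- The camera estimates of the knob and stop positions differed by 2–8 mm between views, and in the last samples the board end read about 2 mm off its expected place. I judged these to be calibration error.
- I did not re-measure the bare stone and the jar at the end. The arm kept clear of both, and I saw no sign of contact with either.

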